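# Feed three loose nuts through the gate of a sorting board

## Robot

A 6-joint arm with a two-finger parallel gripper is mounted at the origin on the work surface. World frame = base frame: x ahead of the robot, y to its left, z up, the work surface at z = 0. Lengths are in m, angles in rad, forces in N, time in s.
With the tool pointing down it reaches from about 0.25 to 0.725 m from the base axis. Payload 4 kg.
Tool frame: the origin (TCP) lies on the centre line of the jaws, within the pads' length; the fingertips stand 11 mm ahead of it and the grasp point (between the pads) lies 8 mm behind it (bot.tcp_to_tips is the distance from the TCP to the fingertips, in m); z points along the fingers, x is the direction in which the jaws open and shut, and the axes are right-handed (so a half turn about z gives the same grasp; the last joint's range is limited). The gripper opens to 85 mm and grips with 20 to 120 N. Pads are 22 mm wide; open, the fingers measure 114 mm over their backs; the gripper's body (76 mm by 85 mm) begins 54 mm behind the grasp point. The pads swing forward as they close: fully open they stand 13 mm farther back than shut.
Start: joints at [-1.144, 0.241, 0.005, 1.335, 0, 1.571], TCP at [0.207, -0.455, 0.242] pointing down, gripper open.
Joint ranges: [-2.72, 2.72], [-1.05, 1.87], [-1.09, 1.28], [-1.99, 2.15], [-1.42, 1.44], [-3.14, 3.14]. Speed limits (rad/s): [2.79, 2.79, 3.14, 3.14, 3.14, 3.14].

## Interface

Orientations are given as a 3x3 rotation matrix whose columns are the frame's x, y, z axes.
In Python, from plant import observe, imaging, bot gives the robot as it stands.
- The arm moves only by the tool play_rows, never from a script. Its argument "deltas" is one flat list of numbers, 5 for each row, row after row: the shift along the tool's x, y, z in m, then the turn about the tool's z in rad, then the finger opening in m, from 0 to 0.0854. In form: [dx, dy, dz, roll, fingers, dx, dy, dz, roll, fingers, ...]. A call has 1 to 5 rows; each row is the pose to reach, as a shift and turn from the pose measured when the call began, along the tool's axes at that moment; what a row does not reach only later rows make up. A row lasts 1/10 s, in which the tool goes at most 50 mm and 8.59 degrees, less where a joint would pass 70% of its speed; a pose out of reach is approached as far as the arm can. A call with a gripper value outside its range is refused whole. The fingers move at their own pace and stop on an object; the grip force is fixed at half the most. Time passes only in rows, so rows that repeat a pose let the fingers close. It gives the time, the measured TCP pose, the force and the opening at its end, in the units of the state.
- observe(): the state, without advancing time (a new reading comes with each control period).
- imaging.camera(name): name is "side" or "top"; returns a dict with "pixels" (480x640x3 uint8, blue, green, red), "intrinsics" (3x3 intrinsics, pixels), "dist_coeffs" ([k1, k2, p1, p2, k3] as OpenCV has them; the pictures are not rectified), "rvec" (rotation vector, rad) and "tvec" (3), from world to camera coordinates, as OpenCV has them. Camera axes: x right, y down, z forward; pixel columns grow to the right and rows downward; lengths in m; the calibration is good to about 2 mm. A picture is of the moment at which its call begins. There is no depth.
- bot.finish_job(): hands the job in, once; it reports no verdict.
The state is a dict: "t": time; "qpos": joint angles; "dq": joint speeds; "tau": joint torques, N m; "ee_pos": TCP position; "tcp_rot": TCP orientation; "ft_force": force on the tool from outside, world axes, zero at the start; "wrist_torque": the same for the moment, N m; "gripper_width": finger opening in m.
Only numpy, scipy, OpenCV 4.12 (cv2) and the standard library are available. Lean on these libraries where they do the work, as an engineer would, in place of code of your own. Each camera call takes 0.05 s, during which the arm holds its last target. There are 200 camera calls.

## Task

Push the three loose hex nuts across the sorting board with the fingertips, one at a time, through the narrow gate so that each drops into the slot behind it; let each nut fall in before you bring the next one up to the gate. Slide the nuts only, never lift them, and leave the upright bolt and the socket standing where they are on the board, and the screwdriver and the tin on the bench alone.

Things in the scene. Friction and masses are not known exactly. Their poses are not given: they have to be found in the camera images.
- tray: the sorting board, fixed: level plywood plate 280 (x) by 175 (y) mm, top 70 mm above the bench, on a solid grey base. Origin at bench height, 85 mm behind the gate's edge (board from y -90 to +85 mm, x -140 to +140); y points through the gate to the slot, z up. Back (-y) open; lips 6 mm high along its other edges. Nuts slide freely on it
- gate (a point): middle of the gate, at board level, on the edge where board ends and slot begins; axes as the board's (y goes through the gate). Opening 50 mm wide between two aluminium cheeks 18 mm high, 12 mm deep in y. From them two rails 18 mm high, 8 mm thick, spread like a funnel, their ends 93 mm either side, 60 mm before this edge. A nut drops once its centre is past the edge
- slot (a point): middle of the floor of the slot, an open-topped steel pocket right behind the gate: inside 72 (x) by 48 (y) mm, floor 5 mm above the bench, 65 mm below the board. Walls 5 mm thick, rising 15 mm above the board. Point 24 mm beyond the gate's edge; axes as the board's
- nut1_mid (a point): loose steel hex nut lying flat on the board, identical to the other two: 30 mm across the flats, 35 mm across the corners, 16 mm thick, about 65 g, dark hole in the middle, hexagon turned any way; the point is its centre, 8 mm above the board at the start
- nut2_mid (a point): loose steel hex nut lying flat on the board, identical to the other two: 30 mm across the flats, 35 mm across the corners, 16 mm thick, about 65 g, dark hole in the middle, hexagon turned any way; the point is its centre, 8 mm above the board at the start
- nut3_mid (a point): loose steel hex nut lying flat on the board, identical to the other two: 30 mm across the flats, 35 mm across the corners, 16 mm thick, about 65 g, dark hole in the middle, hexagon turned any way; the point is its centre, 8 mm above the board at the start
- bolt: loose steel hex bolt standing upright on its head near one end of the board: head 24 mm across the flats and 11 mm high, shank 16 mm thick, 42 mm tall in all, 100 g; origin at the centre of its underside. To be left alone
- socket: loose round steel socket standing upright near the other end of the board: 28 mm across, 38 mm tall, 120 g; origin at the centre of its underside. To be left alone
- screwdriver: screwdriver lying on the bench to the robot's right of the board, about 200 mm long; origin under its middle. To be left alone
- tin: closed green can standing on the bench to the robot's left, 66 mm across, 90 mm tall; origin at the centre of its underside. To be left alone
There are look-alikes about, which are no part of the job. Leave any brown or red look-alike of the part that bears nut2_mid alone.

How it is judged:
On the way, in this order (a step that is already met when the one before it is completed fails the run):
1. one nut lies in the slot while the other two are still on the board, clear of the gate (centres at least 38 mm before its edge) (((x of nut1_mid in the frame of slot between -0.04 and 0.04 m and y of nut1_mid in the frame of slot between -0.026 and 0.026 m and z of nut1_mid in the frame of slot below 0.057 m and y of each of nut2_mid, nut3_mid in the frame of gate below -0.038 m and z of each of nut2_mid, nut3_mid in the frame of gate above -0.004 m) or (y of each of nut1_mid, nut3_mid in the frame of gate below -0.038 m and z of each of nut1_mid, nut3_mid in the frame of gate above -0.004 m and x of nut2_mid in the frame of slot between -0.04 and 0.04 m and y of nut2_mid in the frame of slot between -0.026 and 0.026 m and z of nut2_mid in the frame of slot below 0.057 m) or (y of each of nut1_mid, nut2_mid in the frame of gate below -0.038 m and z of each of nut1_mid, nut2_mid in the frame of gate above -0.004 m and x of nut3_mid in the frame of slot between -0.04 and 0.04 m and y of nut3_mid in the frame of slot between -0.026 and 0.026 m and z of nut3_mid in the frame of slot below 0.057 m))), for 0.2 s.
2. two nuts lie in the slot while the third is still on the board, clear of the gate (centre at least 38 mm before its edge) (((y of nut1_mid in the frame of gate below -0.038 m and z of nut1_mid in the frame of gate above -0.004 m and x of nut2_mid in the frame of slot between -0.04 and 0.04 m and y of nut2_mid in the frame of slot between -0.026 and 0.026 m and z of each of nut2_mid, nut3_mid in the frame of slot below 0.057 m and x of nut3_mid in the frame of slot between -0.04 and 0.04 m and y of nut3_mid in the frame of slot between -0.026 and 0.026 m) or (x of nut1_mid in the frame of slot between -0.04 and 0.04 m and y of nut1_mid in the frame of slot between -0.026 and 0.026 m and z of each of nut1_mid, nut3_mid in the frame of slot below 0.057 m and y of nut2_mid in the frame of gate below -0.038 m and z of nut2_mid in the frame of gate above -0.004 m and x of nut3_mid in the frame of slot between -0.04 and 0.04 m and y of nut3_mid in the frame of slot between -0.026 and 0.026 m) or (x of nut1_mid in the frame of slot between -0.04 and 0.04 m and y of nut1_mid in the frame of slot between -0.026 and 0.026 m and z of each of nut1_mid, nut2_mid in the frame of slot below 0.057 m and x of nut2_mid in the frame of slot between -0.04 and 0.04 m and y of nut2_mid in the frame of slot between -0.026 and 0.026 m and y of nut3_mid in the frame of gate below -0.038 m and z of nut3_mid in the frame of gate above -0.004 m))), for 0.2 s.
At the end, for the whole second after the job is handed in: All three nuts are inside the slot, their centres at least 8 mm below the top of the board (any attitude); bolt and socket stand upright within 25 mm of where they stood (x of nut1_mid in the frame of slot between -0.04 and 0.04 m and y of nut1_mid in the frame of slot between -0.026 and 0.026 m and z of each of nut1_mid, nut2_mid, nut3_mid in the frame of slot below 0.057 m and x of nut2_mid in the frame of slot between -0.04 and 0.04 m and y of nut2_mid in the frame of slot between -0.026 and 0.026 m and x of nut3_mid in the frame of slot between -0.04 and 0.04 m and y of nut3_mid in the frame of slot between -0.026 and 0.026 m and distance of each of bolt, socket from where it was at the start of the episode below 0.025 m and angle between each of bolt, socket's own z axis and vertical below 0.3 rad); the robot touches nothing.
It fails at once if a nut is lifted: its centre rises 15 mm above where it lies flat on the board (z of any of nut1_mid, nut2_mid, nut3_mid in the frame of gate above 0.023 m).
It fails at once if the bolt or the socket is shifted by more than 25 mm or tipped over (distance of any of bolt, socket from where it was at the start of the episode above 0.025 m or angle between any of bolt, socket's own z axis and vertical above 0.5 rad).
It fails at once if the screwdriver or the tin is moved by more than 30 mm (distance of any of screwdriver, tin from where it was at the start of the episode above 0.03 m).
It also fails if it takes over 64 s, if anything falls off the work surface, if the arm or the gripper's body presses on something with over 40 N, if the wrist force passes 120 N, or if a joint passes its speed limit or range.

## Working session

There is one attempt and no reset: what is moved stays moved. The work goes in short steps, Python scripts to look and compute and a tool call to move; the robot and the scene stay as the last step left them, time stands still between calls to the robot, and variables do not carry over. Pictures are saved under pics/ and viewed, about 8 in all and at most 12, crops included, and the job is handed in when it is done.

Besides the shell and the picture viewer there is one more tool, called after "Emit:" by a JSON object that holds its "op" and its "data". play_rows: Moves the arm, as the interface text tells. Its arguments: {"type":"object","properties":{"deltas":{"type":"array"}},"required":["deltas"]}

```bash
mkdir -p pics
python3 - <<'E'
from plant import observe, imaging, bot
import cv2,pickle
for n in ("top","side"):
    c=imaging.camera(n); pickle.dump(c,open(f"{n}.pkl","wb")); cv2.imwrite(f"pics/{n}0.png",c["pixels"])
    print(n,c["intrinsics"],c["dist_coeffs"],c["rvec"],c["tvec"])
s=observe();print(s)
E
```

```text
top [[513.26879392   0.         318.40329095]
 [  0.         513.26879392 244.88571666]
 [  0.           0.           1.        ]] [-0.14819193  0.          0.          0.          0.        ] [ 2.13295024 -2.14921768  0.16983059] [-0.03515642  0.62259939  1.07417581]
side [[514.31571386   0.         319.56148142]
 [  0.         514.31571386 239.90550163]
 [  0.           0.           1.        ]] [-0.05581143  0.          0.          0.          0.        ] [ 2.248563   -0.37597389  0.20071155] [-0.60763021  0.17588041  0.95176773]
{'t': 0.1, 'qpos': array([-1.14399767e+00,  2.41328358e-01,  3.86214565e-03,  1.33522396e+00,
       -6.75638619e-06,  1.57079964e+00]), 'dq': array([-0.00130847, -0.00075915,  0.00277791,  0.00025414,  0.00063524,
       -0.00112579]), 'tau': array([-2.67480364e-04, -3.73138046e+01,  2.53010005e+01,  1.08443125e-02,
        3.30041053e-05, -4.57485250e-07]), 'ee_pos': array([ 0.20674868, -0.45464529,  0.24150783]), 'tcp_rot': array([[ 4.13954998e-01, -9.10297004e-01, -7.90122262e-04],
       [-9.10295377e-01, -4.13955752e-01,  1.72115807e-03],
       [-1.89384069e-03,  6.76265776e-06, -9.99998207e-01]]), 'ft_force': array([ 0.55981837, -0.0292871 ,  0.07625648]), 'wrist_torque': array([-0.06633289,  0.01798807,  0.02090446]), 'gripper_width': 0.08551659279739421}
```

View pics/top0.png

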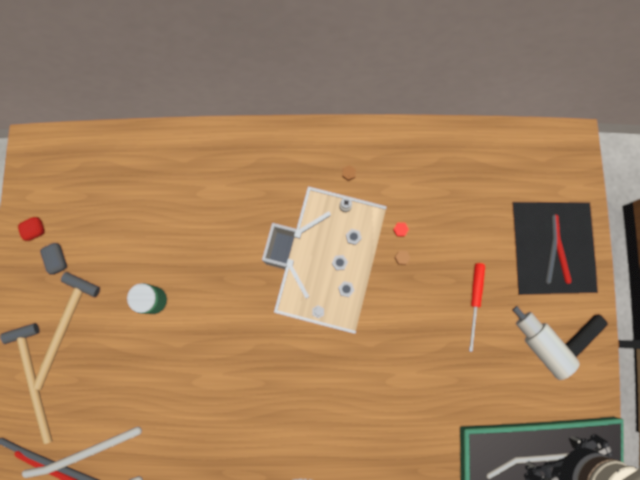

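View pics/side0.png

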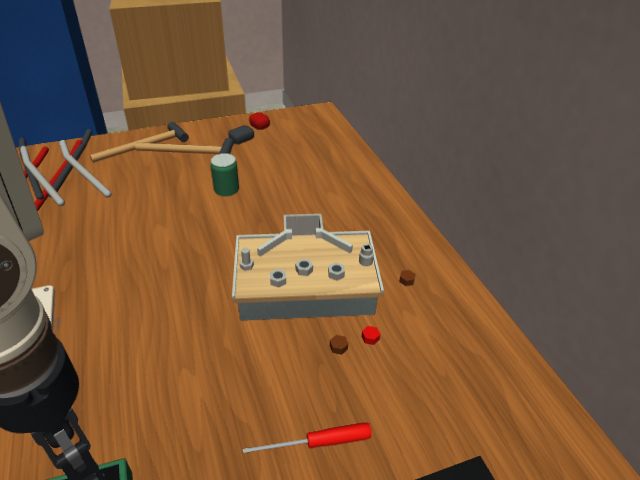

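Top view: three steel nuts lie on the board at about (354,237), (340,263) and (346,290). The socket is at (345,205), the bolt at (319,313) and the slot at (280,245). The look-alikes are brown at (348,175) and (403,258) and red at (401,229), all on the bench. I choose the three grey nuts on the board, and check them in a close crop.

Run:
```python
import pickle,cv2
p=pickle.load(open("top.pkl","rb"))["pixels"]
cv2.imwrite("pics/crop0.png",cv2.resize(p[180:340,255:395],None,fx=3.75*1.0,fy=3.75,interpolation=cv2.INTER_CUBIC))
```

```text
(no output)
```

View pics/crop0.png

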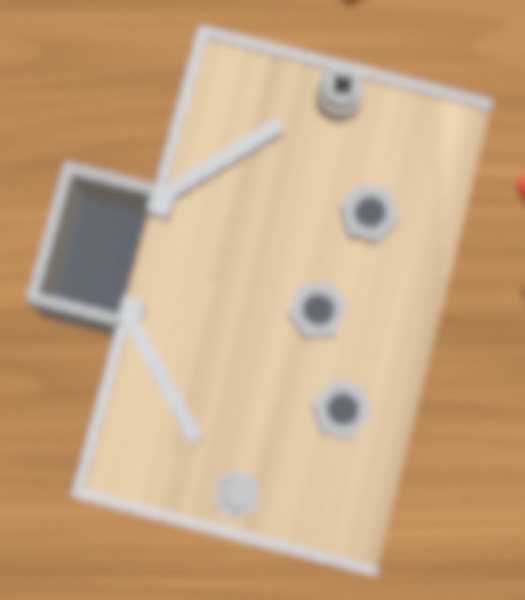

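```bash
cat > h.py <<'E'
import pickle,cv2,numpy as np
def ray(c,uv,z):
    R,_=cv2.Rodrigues(np.array(c["rvec"],float)); t=np.array(c["tvec"],float).ravel()
    n=cv2.undistortPoints(np.array(uv,float).reshape(-1,1,2),c["intrinsics"],np.array(c["dist_coeffs"]))[:,0]
    d=np.c_[n,np.ones(len(n))]@R; o=-R.T@t
    return o+d*((z-o[2])/d[:,2])[:,None]
def proj(c,P):
    return cv2.projectPoints(np.array(P,float),np.array(c["rvec"],float),np.array(c["tvec"],float),c["intrinsics"],np.array(c["dist_coeffs"]))[0][:,0]
def crop(uv): return (np.array(uv,float)+.5)/3.75-.5+[255,180]
E
cat > m.py <<'E'
from h import *
from scipy.optimize import least_squares
c=pickle.load(open("top.pkl","rb"))
W=ray(c,crop([(200,25),(72,495),(378,573),(493,100)]),.075)[:,:2]
print(W.round(4), np.linalg.norm(np.diff(W,axis=0),axis=1))
for sg in (1,-1):
    M=np.array([(sg*.14,.085),(-sg*.14,.085),(-sg*.14,-.09),(sg*.14,-.09)])
    f=lambda p:(M@np.array([[np.cos(p[2]),np.sin(p[2])],[-np.sin(p[2]),np.cos(p[2])]])+p[:2]-W).ravel()
    r=least_squares(f,[W[:,0].mean(),W[:,1].mean(),0.3]); print(sg,r.x,r.cost,r.fun.round(4))
    if r.cost<1e-3: p=r.x
A=np.array([[np.cos(p[2]),-np.sin(p[2])],[np.sin(p[2]),np.cos(p[2])]])
pts=dict(nA=(369,212,.084),nB=(318,309,.084),nC=(342,408,.084),sock=(342,85,.108),bolt=(237,493,.112),railT=(282,125,.088),railB=(195,438,.088),ch1=(160,200,.088),ch2=(130,307,.088))
for k,(u,v,z) in pts.items():
    w=ray(c,crop([(u,v)]),z)[0]; print(k,w.round(4),"board",((w[:2]-p[:2])@A).round(4))
s=pickle.load(open("side.pkl","rb"))
for n in ("nA","nB","nC"):
    u,v,z=pts[n]; print(proj(s,ray(c,crop([(u,v)]),z)))
np.save("p.npy",p)
E
python3 m.py
```

```text
[[ 0.7476 -0.0181]
 [ 0.477   0.0549]
 [ 0.4323 -0.1158]
 [ 0.7018 -0.1873]] [0.28030493 0.17644208 0.27885269]
1 [ 0.59032021 -0.06416321 -0.26098516] 9.231173770675135e-07 [-0.0001 -0.0001  0.     -0.0008 -0.0005  0.0008  0.0005  0.0001]
-1 [ 0.5890267  -0.06899299  2.87921974] 0.06156457572592326 [-0.0454 -0.1693 -0.0452 -0.1697  0.0449  0.17    0.0458  0.169 ]
nA [ 0.635  -0.1135  0.084 ] board [ 0.0559 -0.0362]
nB [ 0.5798 -0.0838  0.084 ] board [-0.0051 -0.0217]
nC [ 0.524  -0.0965  0.084 ] board [-0.0557 -0.0483]
sock [ 0.7032 -0.0981  0.108 ] board [ 0.1178 -0.0036]
bolt [ 0.4765 -0.0375  0.112 ] board [-0.1168 -0.0036]
railT [ 0.6849 -0.0647  0.088 ] board [0.0915 0.0239]
railB [ 0.5077 -0.0145  0.088 ] board [-0.0926  0.0267]
ch1 [0.642  0.0047 0.088 ] board [0.0322 0.0799]
ch2 [0.5813 0.0216 0.088 ] board [-0.0309  0.0806]
[[335.38405195 267.74361019]]
[[303.20801875 263.88137049]]
[[277.13630982 274.55242295]]
```

The calibration fits: the board edges measure 280 and 176 mm, the fit residual is under 1 mm, and the cheeks and rail ends land where they should. Nuts in the board frame are A (56,-36), B (-5,-22) and C (-56,-48) mm. I push B first, with nearly closed fingers and the jaw axis across the gate.

```bash
cat > d.py <<'E'
import sys,numpy as np
from plant import observe,bot
# args: triplets "x,y,z,yawdeg" TCP in board frame (mm, z above bench), yaw of push dir CCW rel. to +y
p=np.load("p.npy");c,s=np.cos(p[2]),np.sin(p[2]);A=np.array([[c,-s],[s,c]])
o=observe();R=o["tcp_rot"];e=o["ee_pos"]
yaw=np.arctan2(R[1,0],R[0,0])
print("t",round(o["t"],2),"now board mm",(A.T@(e[:2]-p[:2])*1e3).round(1),"z",round(e[2]*1e3,1),"yaw",round(np.degrees(yaw-p[2]),1),"w",round(o["gripper_width"],4),"F",o["ft_force"].round(1))
for a in sys.argv[1:]:
    x,y,z,w=map(float,a.split(","))
    g=np.r_[A@[x/1e3,y/1e3]+p[:2],z/1e3]
    print(a,"->",(R.T@(g-e)).round(4),"roll",round(-(np.radians(w)+p[2]-yaw),3))
E
python3 -c "
from plant import bot;print(bot.tcp_to_tips)"; python3 d.py -- 2>/dev/null || true; python3 d.py -5,-64,200,0
```

```text
0.011
t 0.1 now board mm [-269.8 -476.2] z 241.5 yaw -50.6 w 0.0855 F [ 0.6 -0.   0.1]
t 0.1 now board mm [-269.8 -476.2] z 241.5 yaw -50.6 w 0.0855 F [ 0.6 -0.   0.1]
-5,-64,200,0 -> [-0.1503 -0.4663  0.0418] roll -0.883
```

Emit:
{"op": "play_rows", "data": {"deltas": [-0.15,-0.466,0.04,-0.883,0.008,-0.15,-0.466,0.04,-0.883,0.008,-0.15,-0.466,0.04,-0.883,0.008,-0.15,-0.466,0.04,-0.883,0.008,-0.15,-0.466,0.04,-0.883,0.008]}}

```text
t: 0.6
ee_pos: [0.3919, -0.2857, 0.2213]
tcp_rot: [[0.926, -0.379, -0.001], [-0.379, -0.926, 0.002], [-0.002, -0.001, -1.0]]
ft_force: [0.4, -1.5, 0.7]
gripper_width: 0.0122
```

```bash
python3 d.py -5,-64,150,0
```

```text
t 0.6 now board mm [-134.5 -265.2] z 221.3 yaw -7.3 w 0.0122 F [ 0.4 -1.5  0.7]
-5,-64,150,0 -> [ 0.103  -0.2159  0.0713] roll -0.127
```

Emit:
{"op": "play_rows", "data": {"deltas": [0.103,-0.216,0.071,-0.127,0.008,0.103,-0.216,0.071,-0.127,0.008,0.103,-0.216,0.071,-0.127,0.008,0.103,-0.216,0.071,-0.127,0.008,0.103,-0.216,0.071,-0.127,0.008]}}

```text
t: 1.1
ee_pos: [0.5689, -0.1238, 0.1497]
tcp_rot: [[0.966, -0.258, -0.002], [-0.258, -0.966, 0.002], [-0.002, -0.001, -1.0]]
ft_force: [0.7, -1.1, 1.0]
gripper_width: 0.0078
```

Emit:
{"op": "play_rows", "data": {"deltas": [0,0,0,0,0.008,0,0,0,0,0.008]}}

```text
t: 1.3
ee_pos: [0.5685, -0.1225, 0.148]
tcp_rot: [[0.967, -0.255, -0.005], [-0.255, -0.967, 0.002], [-0.006, -0.001, -1.0]]
ft_force: [-0.6, 0.2, -0.2]
gripper_width: 0.0082
```

```bash
python3 d.py -5,-64,86,0
```

```text
t 1.3 now board mm [ -6. -62.] z 148.0 yaw 0.2 w 0.0082 F [-0.6  0.2 -0.2]
-5,-64,86,0 -> [0.0014 0.002  0.062 ] roll 0.003
```

Emit:
{"op": "play_rows", "data": {"deltas": [0.001,0.002,0.025,0.003,0.008,0.001,0.002,0.045,0.003,0.008,0.001,0.002,0.057,0.003,0.008,0.001,0.002,0.06,0.003,0.008,0.001,0.002,0.06,0.003,0.008]}}

```text
t: 1.8
ee_pos: [0.5682, -0.1254, 0.0883]
tcp_rot: [[0.966, -0.26, -0.005], [-0.26, -0.966, 0.002], [-0.006, -0.001, -1.0]]
ft_force: [0.1, -0.2, 1.5]
gripper_width: 0.008
```

```bash
python3 d.py -5,0,86,0
python3 - <<'E'
from plant import imaging
import cv2,numpy as np
a=imaging.camera("top")["pixels"][180:340,255:395];b=imaging.camera("side")["pixels"][200:330,220:400]
f=lambda i,k:cv2.resize(i,None,fx=k,fy=k,interpolation=cv2.INTER_CUBIC)
a=f(a,2.5);b=f(b,2.4);h=np.zeros((400,a.shape[1]+b.shape[1],3),np.uint8);h[:a.shape[0],:a.shape[1]]=a;h[:b.shape[0],a.shape[1]:]=b
cv2.imwrite("pics/v4.png",h)
E
```

```text
t 1.8 now board mm [ -5.6 -64.9] z 88.3 yaw -0.1 w 0.008 F [ 0.1 -0.2  1.5]
-5,0,86,0 -> [ 0.0005 -0.0649  0.0024] roll -0.002
```

View pics/v4.png

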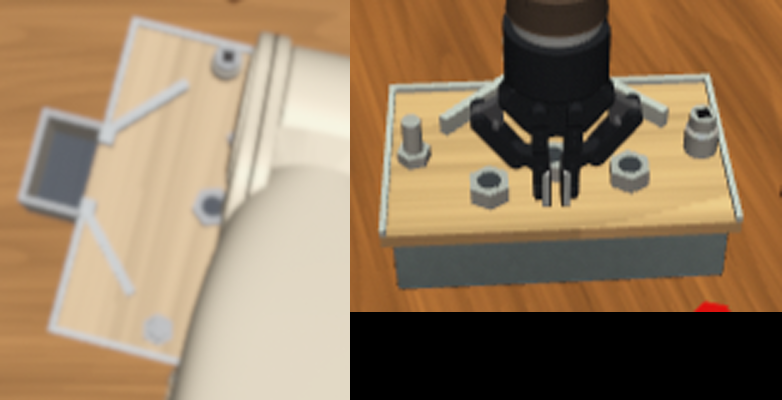

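The top view is partly hidden by the arm. The side view shows the fingers at composite (557,195), squarely behind nut B, with the other nuts at (489,188) and (629,172) clear. Now I push.

Emit:
{"op": "play_rows", "data": {"deltas": [0.0005,-0.012,0.002,-0.002,0.008,0.001,-0.022,0.002,-0.002,0.008,0.0015,-0.032,0.002,-0.002,0.008,0.002,-0.042,0.002,-0.002,0.008,0.002,-0.052,0.002,-0.002,0.008]}}

```text
t: 2.4
ee_pos: [0.5851, -0.0743, 0.0874]
tcp_rot: [[0.967, -0.256, -0.003], [-0.256, -0.967, 0.001], [-0.003, -0.001, -1.0]]
ft_force: [-0.4, -0.6, 0.8]
gripper_width: 0.0078
```

```bash
cat > look.py <<'E'
import sys,cv2,numpy as np
from plant import imaging
a=imaging.camera("top")["pixels"][180:340,255:395];b=imaging.camera("side")["pixels"][200:330,220:400]
f=lambda i,k:cv2.resize(i,None,fx=k,fy=k,interpolation=cv2.INTER_CUBIC)
a=f(a,2.5);b=f(b,2.4);h=np.zeros((400,a.shape[1]+b.shape[1],3),np.uint8);h[:a.shape[0],:a.shape[1]]=a;h[:b.shape[0],a.shape[1]:]=b
cv2.imwrite(f"pics/{sys.argv[1]}.png",h)
E
python3 d.py 0,66,86,0;python3 look.py v5
```

```text
t 2.4 now board mm [ -2.5 -11.1] z 87.4 yaw 0.1 w 0.0078 F [-0.4 -0.6  0.8]
0,66,86,0 -> [ 0.0026 -0.0771  0.0015] roll 0.002
```

View pics/v5.png

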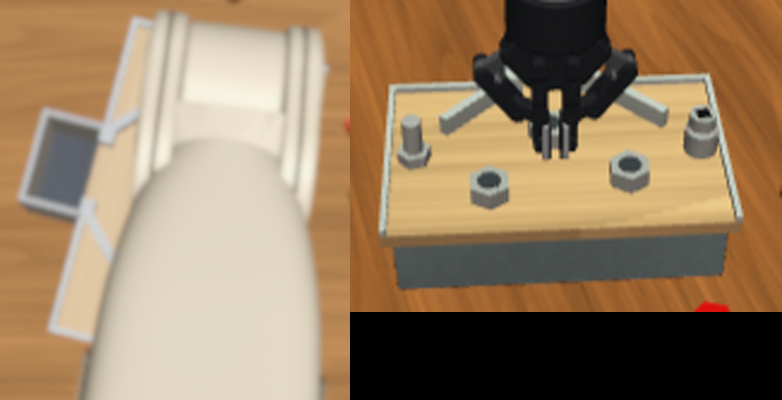

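The fingers have advanced to composite (556,155), and nut B is hidden ahead of them. The other nuts have not moved. I continue.

Emit:
{"op": "play_rows", "data": {"deltas": [0.0005,-0.01,0.001,0.002,0.008,0.001,-0.02,0.001,0.002,0.008,0.0015,-0.03,0.001,0.002,0.008,0.002,-0.039,0.001,0.002,0.008,0.0026,-0.048,0.001,0.002,0.008]}}

```text
t: 3.0
ee_pos: [0.6, -0.027, 0.0862]
tcp_rot: [[0.967, -0.257, -0.003], [-0.257, -0.967, 0.002], [-0.004, -0.001, -1.0]]
ft_force: [0.3, -1.0, 0.5]
gripper_width: 0.0081
```

Emit:
{"op": "play_rows", "data": {"deltas": [0,-0.008,0,0,0.008,0,-0.015,0,0,0.008,0,-0.022,0,0,0.008,0,-0.028,0,0,0.008,0,-0.028,0,0,0.008]}}

```text
t: 3.5
ee_pos: [0.6075, 0.0009, 0.0863]
tcp_rot: [[0.967, -0.256, -0.003], [-0.256, -0.967, 0.003], [-0.004, -0.002, -1.0]]
ft_force: [-0.3, -0.0, -0.6]
gripper_width: 0.0083
```

```bash
python3 d.py 0,66,86,0;python3 look.py v6
```

```text
t 3.5 now board mm [-0.2 67.3] z 86.3 yaw 0.1 w 0.0083 F [-0.3 -0.  -0.6]
0,66,86,0 -> [0.0002 0.0013 0.0003] roll 0.003
```

View pics/v6.png

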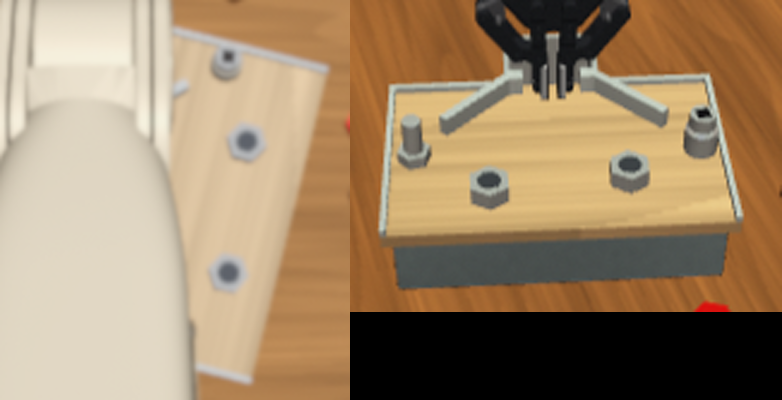

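The fingers stand in the gate at composite (550,85) with no contact force, and the other two nuts, bolt and socket have not moved. I retract and rise, then go behind nut A and check the slot on the way.

Emit:
{"op": "play_rows", "data": {"deltas": [0,0.02,0,0,0.008,0,0.04,-0.01,0,0.008,0.02,0.08,-0.05,0,0.008,0.05,0.12,-0.05,-0.1,0.008,0.06,0.14,-0.05,-0.2,0.008]}}

```text
t: 4.1
ee_pos: [0.6314, -0.1543, 0.1384]
tcp_rot: [[0.998, -0.057, 0.002], [-0.057, -0.998, -0.0], [0.002, -0.0, -1.0]]
ft_force: [0.3, 0.5, -0.1]
gripper_width: 0.0079
```

```bash
python3 d.py 72,-73,130,25 72,-73,86,25;python3 look.py v7
```

```text
t 4.1 now board mm [ 62.9 -76.5] z 138.4 yaw 11.7 w 0.0079 F [ 0.3  0.5 -0.1]
72,-73,130,25 -> [ 0.0096 -0.0015  0.0084] roll -0.233
72,-73,86,25 -> [ 0.0095 -0.0015  0.0524] roll -0.233
```

View pics/v7.png

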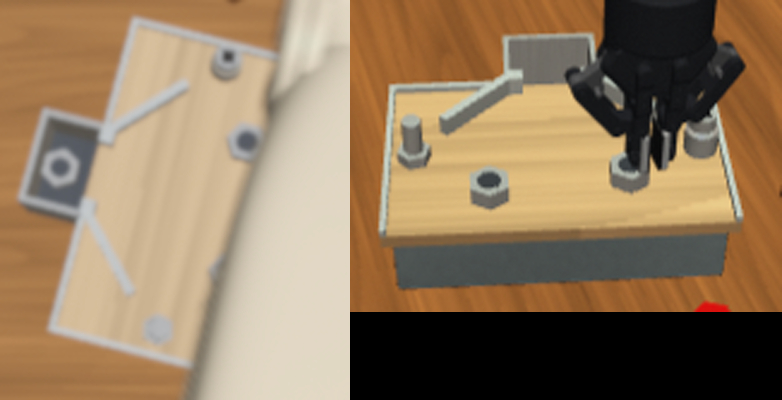

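Nut B lies in the slot at (60,168), and A is untouched. Next I rotate and lower behind A.

Emit:
{"op": "play_rows", "data": {"deltas": [0.01,0.002,0.0,-0.14,0.008,0.01,0.002,0.005,-0.233,0.008,0.01,0.002,0.03,-0.233,0.008,0.01,0.002,0.05,-0.233,0.008,0.01,0.002,0.052,-0.233,0.008]}}

```text
t: 4.7
ee_pos: [0.6385, -0.1576, 0.082]
tcp_rot: [[0.986, 0.167, -0.005], [0.167, -0.986, 0.001], [-0.004, -0.002, -1.0]]
ft_force: [-0.7, 0.8, -0.5]
gripper_width: 0.008
```

Emit:
{"op": "play_rows", "data": {"deltas": [0,0,0,0,0.008]}}

```text
t: 4.8
ee_pos: [0.638, -0.1571, 0.0819]
tcp_rot: [[0.986, 0.167, -0.006], [0.167, -0.986, 0.002], [-0.005, -0.003, -1.0]]
ft_force: [0.5, -0.5, 0.1]
gripper_width: 0.0078
```

```bash
python3 d.py 72,-73,86,25 56,-36,86,25 30,20,86,25 11,42,86,15 0,66,86,0
```

```text
t 4.8 now board mm [ 70.1 -77.5] z 81.9 yaw 24.6 w 0.0078 F [ 0.5 -0.5  0.1]
72,-73,86,25 -> [ 0.0036 -0.0033 -0.0041] roll -0.007
56,-36,86,25 -> [ 0.0044 -0.0436 -0.004 ] roll -0.007
30,20,86,25 -> [ 0.0041 -0.1053 -0.0039] roll -0.007
11,42,86,15 -> [-0.0041 -0.1332 -0.0037] roll 0.167
0,66,86,0 -> [-0.0041 -0.1596 -0.0037] roll 0.429
```

Emit:
{"op": "play_rows", "data": {"deltas": [0.004,-0.005,-0.004,-0.007,0.008,0.004,-0.014,-0.004,-0.007,0.008,0.004,-0.024,-0.004,-0.007,0.008,0.004,-0.034,-0.004,-0.007,0.008,0.004,-0.044,-0.004,-0.007,0.008]}}

```text
t: 5.3
ee_pos: [0.6346, -0.1119, 0.0864]
tcp_rot: [[0.985, 0.174, -0.005], [0.174, -0.985, 0.002], [-0.005, -0.003, -1.0]]
ft_force: [0.2, -0.2, 0.5]
gripper_width: 0.0082
```

```bash
python3 d.py 30,20,86,25
```

```text
t 5.3 now board mm [ 55.1 -34.7] z 86.4 yaw 25.0 w 0.0082 F [ 0.2 -0.2  0.5]
30,20,86,25 -> [ 0.0004 -0.0602  0.0005] roll 0.0
```

Emit:
{"op": "play_rows", "data": {"deltas": [0,-0.012,0,0,0.008,0,-0.023,0,0,0.008,0,-0.034,0,0,0.008,0,-0.045,0,0,0.008,0,-0.054,0,0,0.008]}}

```text
t: 5.8
ee_pos: [0.6249, -0.0577, 0.0865]
tcp_rot: [[0.985, 0.175, -0.005], [0.175, -0.985, 0.002], [-0.005, -0.003, -1.0]]
ft_force: [-0.1, -0.0, 0.8]
gripper_width: 0.008
```

```bash
python3 d.py 30,20,86,25 23,28,86,19 16,36,86,13 11,43.5,86,8.5 5,51,86,4 0,66,86,0; python3 look.py v8
```

```text
t 5.8 now board mm [31.8 15.2] z 86.5 yaw 25.0 w 0.008 F [-0.1 -0.   0.8]
30,20,86,25 -> [ 0.0004 -0.0051  0.0005] roll 0.0
23,28,86,19 -> [-0.0025 -0.0153  0.0006] roll 0.105
16,36,86,13 -> [-0.0055 -0.0255  0.0006] roll 0.21
11,43.5,86,8.5 -> [-0.0069 -0.0344  0.0006] roll 0.288
5,51,86,4 -> [-0.0091 -0.0437  0.0007] roll 0.367
0,66,86,0 -> [-0.0073 -0.0594  0.0007] roll 0.437
```

View pics/v8.png

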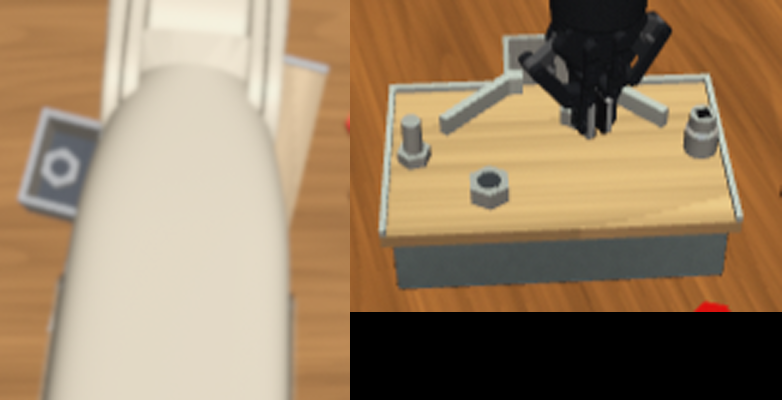

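The nut's left edge shows at composite (562,115), ahead of the fingers at (597,130). I compare this with the predicted position.

Run:
```python
from h import *
s=pickle.load(open("side.pkl","rb"));p=np.load("p.npy");c,n=np.cos(p[2]),np.sin(p[2]);A=np.array([[c,-n],[n,c]])
for q in [(20.4,39.7),(-56,-48),(31.8,15.2),(10,40),(0,40),(93,25)]:
    w=np.r_[A@(np.array(q)/1e3)+p[:2],.078]; print(q,(proj(s,[w])[0]-[220,200])*2.4+[350,0])
```

```text
(20.4, 39.7) [575.75945886 108.00019071]
(-56, -48) [486.98696234 184.11925865]
(31.8, 15.2) [591.5208124  126.68582804]
(10, 40) [563.47023767 108.22662951]
(0, 40) [551.66190499 108.66695135]
(93, 25) [663.04309692 116.16943493]
```

The prediction is about 561 and I observe about 562, so the nut is in the cradle. I continue around the arc.

Emit:
{"op": "play_rows", "data": {"deltas": [0,-0.005,0,0.0,0.008,-0.0012,-0.01,0,0.05,0.008,-0.0025,-0.0153,0,0.105,0.008,-0.004,-0.0205,0,0.157,0.008,-0.0055,-0.0255,0,0.21,0.008]}}

```text
t: 6.4
ee_pos: [0.6149, -0.0332, 0.0865]
tcp_rot: [[0.999, -0.036, -0.006], [-0.036, -0.999, 0.002], [-0.006, -0.002, -1.0]]
ft_force: [0.5, 0.6, -0.2]
gripper_width: 0.008
```

```bash
python3 d.py  13.5,40,86,11 11,43.5,86,8.5 8,48,86,6 5,53,86,4 2,60,86,2 0,68,86,0
```

```text
t 6.4 now board mm [15.7 36.3] z 86.5 yaw 12.9 w 0.008 F [ 0.5  0.6 -0.2]
13.5,40,86,11 -> [-0.0013 -0.0041  0.0005] roll 0.033
11,43.5,86,8.5 -> [-0.003  -0.0081  0.0005] roll 0.077
8,48,86,6 -> [-0.0049 -0.0132  0.0005] roll 0.121
5,53,86,4 -> [-0.0067 -0.0187  0.0005] roll 0.155
2,60,86,2 -> [-0.0081 -0.0262  0.0006] roll 0.19
0,68,86,0 -> [-0.0082 -0.0344  0.0006] roll 0.225
```

Emit:
{"op": "play_rows", "data": {"deltas": [-0.003,-0.0081,0,0.077,0.008,-0.0049,-0.0132,0,0.121,0.008,-0.0067,-0.0187,0,0.155,0.008,-0.0081,-0.0262,0,0.19,0.008,-0.0082,-0.0344,0,0.225,0.008]}}

```text
t: 6.9
ee_pos: [0.6078, 0.0013, 0.0866]
tcp_rot: [[0.966, -0.26, -0.006], [-0.26, -0.966, 0.002], [-0.006, -0.0, -1.0]]
ft_force: [-0.1, 0.1, -0.3]
gripper_width: 0.008
```

```bash
python3 d.py 0,68,86,0
```

```text
t 6.9 now board mm [-0.  67.8] z 86.6 yaw -0.1 w 0.008 F [-0.1  0.1 -0.3]
0,68,86,0 -> [ 0.     -0.0002  0.0006] roll -0.002
```

Emit:
{"op": "play_rows", "data": {"deltas": [0,0.02,0,0,0.008,0,0.04,-0.01,0,0.008,-0.02,0.08,-0.05,0,0.008,-0.05,0.12,-0.05,0.1,0.008,-0.07,0.155,-0.05,0.2,0.008]}}

```text
t: 7.4
ee_pos: [0.5001, -0.1313, 0.1385]
tcp_rot: [[0.893, -0.45, -0.003], [-0.45, -0.893, 0.001], [-0.003, 0.0, -1.0]]
ft_force: [0.2, -1.3, -0.0]
gripper_width: 0.008
```

```bash
python3 d.py -73,-90,130,-23 -73,-90,86,-23;python3 look.py v9
```

```text
t 7.4 now board mm [-69.8 -88.2] z 138.5 yaw -11.8 w 0.008 F [ 0.2 -1.3 -0. ]
-73,-90,130,-23 -> [-0.0027  0.0024  0.0086] roll 0.196
-73,-90,86,-23 -> [-0.0026  0.0024  0.0526] roll 0.196
```

View pics/v9.png

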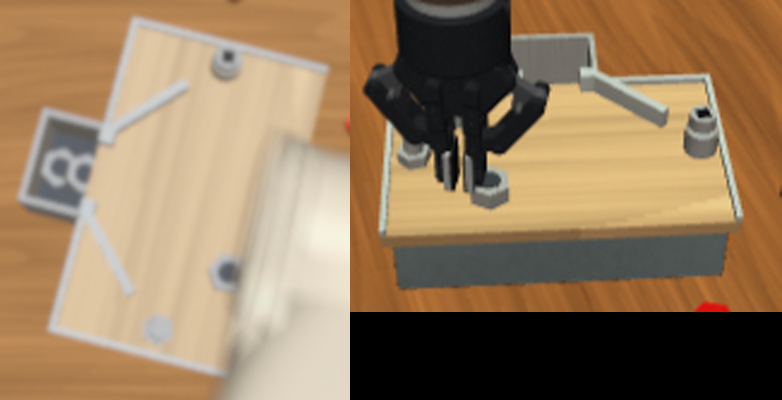

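Two nuts now lie in the slot, at (60,167) and (82,172). The second is partly hidden under the board edge, so it is down in the pocket. Nut C is untouched at (228,272). Next I lower behind it.

Emit:
{"op": "play_rows", "data": {"deltas": [-0.003,0.003,0.0,0.12,0.008,-0.003,0.003,0.005,0.196,0.008,-0.003,0.003,0.03,0.196,0.008,-0.003,0.003,0.046,0.196,0.008,-0.003,0.003,0.049,0.196,0.008]}}

```text
t: 8.0
ee_pos: [0.4901, -0.134, 0.0864]
tcp_rot: [[0.786, -0.618, -0.013], [-0.619, -0.786, 0.003], [-0.012, 0.006, -1.0]]
ft_force: [-0.1, 0.2, -0.1]
gripper_width: 0.0081
```

```bash
python3 d.py -66.9,-75,86,-22.7 -55.7,-48.3,86,-22.7 -30.6,11.7,86,-22.7
```

```text
t 8.0 now board mm [-78.8 -93.3] z 86.4 yaw -23.3 w 0.0081 F [-0.1  0.2 -0.1]
-66.9,-75,86,-22.7 -> [ 0.0037 -0.0216  0.0002] roll -0.01
-55.7,-48.3,86,-22.7 -> [ 0.0035 -0.0505  0.0001] roll -0.01
-30.6,11.7,86,-22.7 -> [ 0.0028 -0.1155 -0.0003] roll -0.01
```

Emit:
{"op": "play_rows", "data": {"deltas": [0.003,-0.01,0,-0.01,0.008,0.0037,-0.02,0,-0.01,0.008,0.0035,-0.03,0,-0.01,0.008,0.0035,-0.04,0,-0.01,0.008,0.0035,-0.05,0,-0.01,0.008]}}

```text
t: 8.5
ee_pos: [0.5247, -0.096, 0.0866]
tcp_rot: [[0.792, -0.61, -0.012], [-0.61, -0.792, 0.002], [-0.011, 0.005, -1.0]]
ft_force: [-0.5, 0.2, 0.4]
gripper_width: 0.0083
```

```bash
python3 d.py -30.6,11.7,86,-22.7
```

```text
t 8.5 now board mm [-55.2 -47.7] z 86.6 yaw -22.6 w 0.0083 F [-0.5  0.2  0.4]
-30.6,11.7,86,-22.7 -> [-0.0002 -0.0643  0.0003] roll 0.001
```

Emit:
{"op": "play_rows", "data": {"deltas": [0,-0.012,0,0,0.008,0,-0.024,0,0,0.008,0,-0.036,0,0,0.008,0,-0.048,0,0,0.008,0,-0.06,0,0,0.008]}}

```text
t: 9.0
ee_pos: [0.5619, -0.0476, 0.0863]
tcp_rot: [[0.792, -0.61, -0.012], [-0.61, -0.792, 0.002], [-0.011, 0.005, -1.0]]
ft_force: [-0.6, -0.4, 0.7]
gripper_width: 0.0081
```

```bash
python3 d.py -29,16,86,-22.7 -25.5,21,86,-19.5  -22,27,86,-17 -18.5,32,86,-15 -15,37,86,-13; python3 look.py v10
```

```text
t 9.0 now board mm [-31.7   8.7] z 86.3 yaw -22.6 w 0.0081 F [-0.6 -0.4  0.7]
-29,16,86,-22.7 -> [-0.0003 -0.0078  0.0002] roll 0.001
-25.5,21,86,-19.5 -> [ 0.001  -0.0138  0.0002] roll -0.055
-22,27,86,-17 -> [ 0.0019 -0.0206  0.0002] roll -0.098
-18.5,32,86,-15 -> [ 0.0032 -0.0266  0.0001] roll -0.133
-15,37,86,-13 -> [ 0.0045 -0.0326  0.0001] roll -0.168
```

View pics/v10.png

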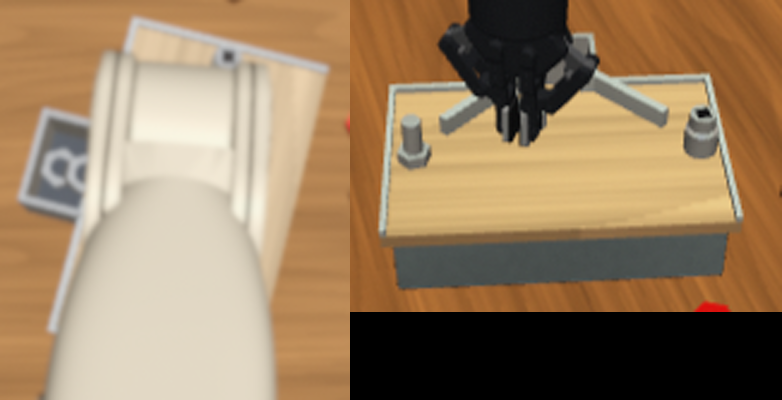

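Nut C is hidden behind the fingers at composite (521,125), with only a sliver at (542,122), as expected. Nothing else on the board has moved. I continue around the mirrored arc.

Emit:
{"op": "play_rows", "data": {"deltas": [0,-0.0078,0,0,0.008,0.001,-0.0138,0,-0.055,0.008,0.0019,-0.0206,0,-0.098,0.008,0.0032,-0.0266,0,-0.133,0.008,0.0045,-0.0326,0,-0.168,0.008]}}

```text
t: 9.6
ee_pos: [0.5862, -0.0237, 0.0861]
tcp_rot: [[0.885, -0.466, -0.011], [-0.466, -0.885, 0.003], [-0.011, 0.003, -1.0]]
ft_force: [-0.3, -0.5, -0.4]
gripper_width: 0.0081
```

```bash
python3 d.py -11,43.5,86,-8.5 -8,48,86,-6 -5,53,86,-4 -2,60,86,-2 0,69,86,0
```

```text
t 9.6 now board mm [-14.4  38. ] z 86.1 yaw -12.8 w 0.0081 F [-0.3 -0.5 -0.4]
-11,43.5,86,-8.5 -> [ 0.0021 -0.0061  0.    ] roll -0.075
-8,48,86,-6 -> [ 0.0041 -0.0112 -0.    ] roll -0.119
-5,53,86,-4 -> [ 0.0059 -0.0167 -0.    ] roll -0.154
-2,60,86,-2 -> [ 0.0072 -0.0242 -0.0001] roll -0.189
0,69,86,0 -> [ 0.0072 -0.0334 -0.0001] roll -0.224
```

Emit:
{"op": "play_rows", "data": {"deltas": [0.0021,-0.0061,0,-0.075,0.008,0.0041,-0.0112,0,-0.119,0.008,0.0059,-0.0167,0,-0.154,0.008,0.0072,-0.0242,0,-0.189,0.008,0.0072,-0.0334,0,-0.224,0.008]}}

```text
t: 10.1
ee_pos: [0.6084, 0.003, 0.0858]
tcp_rot: [[0.967, -0.256, -0.011], [-0.256, -0.967, 0.003], [-0.012, -0.0, -1.0]]
ft_force: [-0.1, 0.6, -0.3]
gripper_width: 0.0084
```

Emit:
{"op": "play_rows", "data": {"deltas": [0,0,0,0,0.008,0,0.02,0,0,0.008,0,0.05,-0.02,0,0.008,0,0.09,-0.07,0,0.008,0,0.13,-0.1,0,0.008]}}

```text
t: 10.6
ee_pos: [0.5785, -0.1127, 0.1779]
tcp_rot: [[0.967, -0.253, -0.012], [-0.253, -0.967, 0.004], [-0.012, -0.001, -1.0]]
ft_force: [1.1, 0.6, -0.1]
gripper_width: 0.0082
```

Emit:
{"op": "play_rows", "data": {"deltas": [0,0.05,-0.03,0,0.008,0,0.1,-0.03,0,0.008,0,0.14,-0.03,0,0.008,0,0.14,-0.03,0,0.008,0,0.14,-0.03,0,0.008]}}

```text
t: 11.1
ee_pos: [0.5427, -0.2492, 0.2076]
tcp_rot: [[0.967, -0.256, -0.012], [-0.256, -0.967, 0.005], [-0.013, -0.002, -1.0]]
ft_force: [1.0, 0.4, -0.6]
gripper_width: 0.0079
```

```bash
python3 d.py; python3 look.py v11
```

```text
t 11.1 now board mm [   1.8 -191. ] z 207.6 yaw 0.1 w 0.0079 F [ 1.   0.4 -0.6]
```

View pics/v11.png

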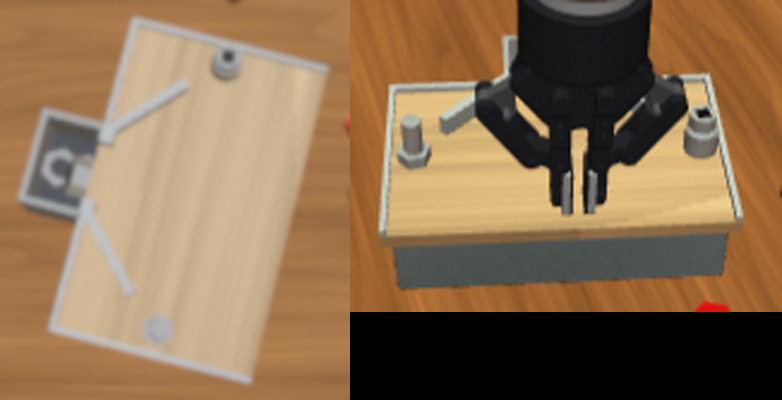

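The board is empty of nuts, with the bolt at (157,328) and the socket at (227,63) as before. The third nut appears to stand on edge in the slot at about (80,175). I check this with one enlarged crop (the 12th picture).

Run:
```python
from plant import imaging
from h import *
c=imaging.camera("top");i=c["pixels"]
cv2.imwrite("pics/v12.png",cv2.resize(i[215:275,255:315],None,fx=10,fy=10,interpolation=cv2.INTER_CUBIC))
p=np.load("p.npy");k,n=np.cos(p[2]),np.sin(p[2]);A=np.array([[k,-n],[n,k]])
for z in (.005,.021,.038,.056,.070):
  print(z,[((proj(c,[np.r_[A@(np.array(q)/1e3)+p[:2],z]])[0]-[255,215]+.5)*10-.5).round().tolist() for q in ((0,85),(0,101),(0,133))])
```

```text
0.005 [[384.0, 379.0], [316.0, 362.0], [180.0, 327.0]]
0.021 [[380.0, 369.0], [311.0, 351.0], [174.0, 316.0]]
0.038 [[377.0, 358.0], [307.0, 340.0], [167.0, 304.0]]
0.056 [[373.0, 346.0], [301.0, 328.0], [160.0, 291.0]]
0.07 [[369.0, 336.0], [297.0, 318.0], [154.0, 281.0]]
```

View pics/v12.png

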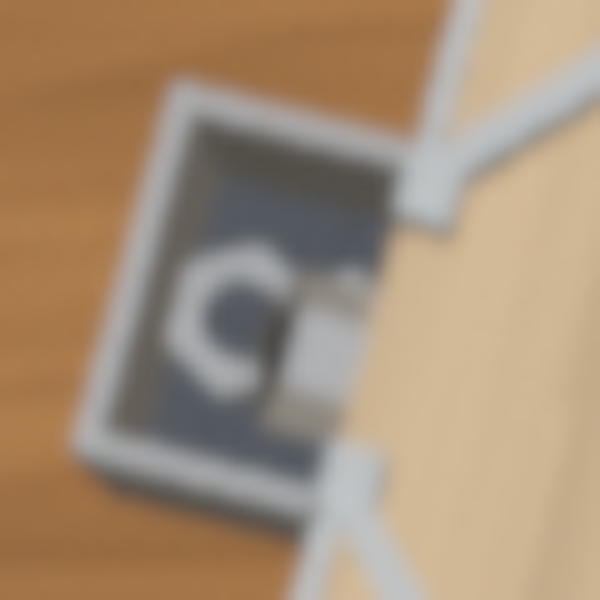

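The third nut stands on edge inside the pocket at (320,350), against the board-side wall. The board edge hides part of it, so its top is below board level. At 30 mm tall, its centre is at least 15 mm below the board. The first nut lies flat at (235,320), and part of the second shows at (350,275). The arm is clear, so I hand in.

```bash
python3 -c "
from plant import bot;print(bot.finish_job())"
```

```text
the job is handed in; nothing more can be done
None
```

I pushed all three steel nuts through the gate one at a time, and the job is handed in. The order was the middle nut, then the one on the socket side, then the one on the bolt side. It took about 11 s of the 64 s allowed, and the hand-in gave no verdict.

- **Nuts:** The last pictures show all three nuts in the slot and none left on the board. The third stands on edge against the board-side wall, partly hidden by the board edge. I judged its centre to be at least 15 mm below the board top, but did not measure it. The second nut is mostly hidden under it. I saw each nut in the slot before starting on the next.
- **Other parts:** The bolt and socket look unmoved in the last board view. The tin and screwdriver were outside that view and were not checked again, but the arm was never worked near them.
- **Arm:** It is clear of everything, about 19 cm back from the board centre. The force readings at the end of each move stayed under 2 N.

No check failed or disagreed.

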